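Flag the slot, draw the fan board and hold it up to the inspection camera

ROBOT

A 6-joint arm with a two-finger parallel gripper is mounted at the origin on the work surface. World frame = base frame: x ahead of the robot, y to its left, z up, the work surface at z = 0. Lengths are in m, angles in rad, forces in N, time in s.
With the tool pointing down it reaches from about 0.325 to 0.75 m from the base axis. Payload 7.6 kg.
Tool frame: the origin (TCP) lies between the finger pads; the fingertips stand 17 mm ahead of it and the grasp point (between the pads) lies 2 mm behind it (robot.tips_ahead is the distance from the TCP to the fingertips, in m); z points along the fingers, y is the line along which they close (so a half turn about z gives the same grasp; the last joint's range is limited). The gripper opens to 85 mm and grips with 20 to 120 N. Pads are 22 mm wide; open, the fingers measure 114 mm over their backs; the gripper's body (76 mm by 85 mm) begins 54 mm behind the grasp point. The pads swing forward as they close: fully open they stand 13 mm farther back than shut.
Start: joints at [-1.393, 0.052, 1.401, -0, 1.689, -0.07], TCP at [0.129, -0.509, 0.248] pointing down, gripper open.
Joint ranges: [-2.9, 2.9], [-0.91, 2.17], [0.12, 2.37], [-1.06, 4.2], [0.26, 2.73], [-2.93, 2.93]. Speed limits (rad/s): [2.57, 2.57, 3.01, 3.14, 3.14, 3.14].

INTERFACE

Orientations are given as a unit quaternion [x, y, z, w].
In Python, from rig import sensors, get_image, workorder, robot gives the robot as it stands. The module is installed in compiled form; this text tells all that it offers.
- The arm moves only by the shell command python3 -m jog 'ROWS' [FORCE]. ROWS is JSON, a list of rows, each a list of 7 numbers: the shift along the tool's x, y, z in units of 25 mm (1.0 is 25 mm), then the turn, a rotation vector about the tool's x, y, z in units of 6 degrees (1.0 is 6 degrees), then the closure, from -1 (fully open) to 1 (shut). In form: [[tx, ty, tz, ax, ay, az, fingers], ...]. A call has exactly 8 rows; each row is the pose to reach, as a shift and turn from the pose commanded when the call began, along the tool's axes at that moment; what a row does not reach only later rows make up. A row lasts 1/12 s, in which the tool goes at most 41.7 mm and 7.16 degrees, less where a joint would pass 70% of its speed; a pose out of reach is approached as far as the arm can. A call with a gripper value outside its range is refused whole. The fingers move at their own pace and stop on an object; FORCE is the grip in N (left out, the last holds). Time passes only in rows, so rows that repeat a pose let the fingers close, or fill a call up. It gives the time, the measured TCP pose, the force, the opening and the grip force at its end, in the units of the state.
- sensors.read_state(): the state, without advancing time (a new reading comes with each control period).
- get_image(name): name is "side" or "top"; returns a dict with "pixels" (480x640x3 uint8, red, green, blue), "depth" (480x640 float32, m along the optical axis (not along the pixel's ray), 0 where there is no reading), "fx", "fy", "cx", "cy" (pixels), "k1" (the pictures are not rectified: a ray, as slopes to the right and down, at radius r is drawn at 1 + k1 r^2 times it, then the intrinsics apply), "rvec" (rotation vector, rad) and "tvec" (3), from world to camera coordinates, as OpenCV has them. Camera axes: x right, y down, z forward; pixel columns grow to the right and rows downward; lengths in m; the calibration is good to about 2 mm. A picture is of the moment at which its call begins.
- workorder.finish_job(): hands the job in; it is judged then, once.
The state is a dict: "time": time; "q": joint angles; "qvel": joint speeds; "tau": joint torques, N m; "tool_pos": TCP position; "eef_rot": TCP orientation; "force": force on the tool from outside, world axes, zero at the start; "wrist_torque": the same for the moment, N m; "gripper_width": finger opening in m; "finger_force": force on a finger pad.
Only numpy, scipy, OpenCV 4.12 (cv2) and the standard library are available. Lean on these libraries where they do the work, as an engineer would, in place of code of your own. Each camera call takes 0.05 s, during which the arm holds its last target. There are 200 camera calls.

TASK

Hook the loose slot marker over the free right-hand end of the rack's rail (right as the robot sees it) and slide it along the rail, without lifting it off, until it is level with the slot of the board that has the round fan; let go of it there. Then draw that board up out of its slot, turn it and hold it raised in front of the inspection camera: fan side towards the lens, square to it, the fan in the middle of the view and about 20 cm from the lens. Finish while holding the board still there, touching nothing else, with the marker left at the emptied slot, the other two boards in their slots and everything else where it stood.

Things in the scene. Friction and masses are not known exactly. Their poses are not given: they have to be found in the camera images.
- rack: Fixed black rack block, 160 (x) x 260 (y) x 36 mm high; origin under its centre, z up, x away from the robot, y to the robot's left. Three slots for boards, 30 mm deep (floor 6 mm over the bench), their length along x, centred at x = -20, y = -80, 0 and +80 mm. A thin white line continues each slot towards the rail.
- rail_end (a point): Point on the axis of the rack's rail, middle of its free right-hand end, at rack x = 95, y = -180, z = 135 mm. Round steel rail, 12 mm thick, level along rack y from -250 to +140 mm; 12 mm posts under it at y = -235 and +125, foot bar 10 mm high. The free end is y below -135 mm. Axes as the rack's.
- marker: Loose grey slot marker, 50-80 g, an upside-down U on two legs; origin under its centre, z up, y along its tunnel. Legs 44 mm wide (y), 6 mm thick; gap 20 mm wide (x), 70 mm high, open below: it straddles rail and posts. Bridge 70-76 mm up; grip tab 16 (x) x 30 (y) mm, 76-112 mm up. Hung, its origin is 71 mm up. It should end within 15 mm of the slot's middle.
- fan_board: Loose circuit board, 150-310 g, upright in one slot (which varies): plate 4 (x) x 100 (y) x 105 mm (z), round black fan 46 mm across on its +x side, black handle 14 (x) x 44 (y) mm from 100 to 128 mm height. Origin at the middle of its lower edge, 30 mm deep in the slot, 1 mm play. Racked, its fan side faces the rack's -y. 20 mm taller than the other boards.
- fan (a point): Centre of the fan's outer face, on fan_board at x = 20, y = 0, z = 66 mm; its axes are the board's.
- fin_board: Bystander: board with a straight finned heat sink, plate 4 x 100 x 85 mm, handle top at 108 mm, standing in another slot; origin at the centre of its lower edge, axes as fan_board. Leave it in its slot.
- cap_board: Bystander: board with a row of small round capacitors, plate 4 x 100 x 85 mm, handle top at 108 mm, standing in the remaining slot; origin and axes as fin_board. Leave it in its slot.
- camera_head: Inspection camera fixed high on a stand (18 mm post 55 mm behind the lens, on a foot plate 110 x 140 mm): lens barrel 38 mm across, 35 mm long, then a box 44 x 44 x 50 mm. Origin at the centre of the lens front, 400 mm above the bench. It looks along its own -x, 40 degrees down, roughly towards the robot's side of the bench (heading varies); its y is level.
- driver: Bystander: screwdriver 160 mm long lying on the bench; leave it.
- cooler: Bystander: aluminium heat sink 60 x 60 x 34 mm, origin under its centre; leave it.
- jar: Bystander: clear jar with black cap, 52 mm across, 70 mm high, origin under its centre; leave it.
- screw_tray: Bystander: black two-part tray 100 x 140 x 30 mm, origin under its centre; leave it.
- mug: Bystander: white mug, 80 mm across, 90 mm high, origin under its centre; leave it.
- tape: Bystander: paper tape ring, 90 mm across, 24 mm high, origin under its centre; leave it.
Things that resemble listed ones, but are neither listed nor needed, are in the scene too. There is more than one size of the marker; the job needs the smaller. What is shaped like the fan_board but red is not meant.

How it is judged:
By the outcome, as a careful person would: the job done as asked, in the order asked, and still so for the second after the job is handed in, while the arm keeps its last pose, push and grip.
It also fails if it takes over 58 s, if anything falls off the work surface, if the arm or the gripper's body presses on something with over 40 N, if the wrist force passes 120 N, or if a joint passes its speed limit or range.

## Working session

There is one attempt and no reset: what is moved stays moved. The work goes in short steps, Python scripts to look and compute and a shell command to move; the robot and the scene stay as the last step left them, time stands still between calls to the robot, and variables do not carry over. Pictures are saved under pics/ and viewed, at most 10 in all, crops included, and the job is handed in when it is done.

```bash
mkdir -p pics
cat > h.py <<'E'
import numpy as np, cv2, pickle
from scipy.spatial.transform import Rotation as R
from rig import sensors, get_image, workorder, robot
def grab(n):
    im=get_image(n); pickle.dump(im,open(f'{n}.pkl','wb')); return im
def load(n): return pickle.load(open(f'{n}.pkl','rb'))
def ray(im,u,v):
    K=np.array([[im['fx'],0,im['cx']],[0,im['fy'],im['cy']],[0,0,1]])
    p=cv2.undistortPoints(np.array([[[u,v]]],float),K,np.array([im['k1'],0,0,0,0]))[0,0]
    Rm=cv2.Rodrigues(np.array(im['rvec'],float))[0]; t=np.array(im['tvec'],float).ravel()
    return -Rm.T@t, Rm.T@np.array([p[0],p[1],1])
def onz(im,u,v,z):
    o,d=ray(im,u,v); return o+d*(z-o[2])/d[2]
def dep(im,u,v):
    o,d=ray(im,u,v); return o+d*im['depth'][int(round(v)),int(round(u))]
def proj(im,P):
    K=np.array([[im['fx'],0,im['cx']],[0,im['fy'],im['cy']],[0,0,1]])
    return cv2.projectPoints(np.array(P,float).reshape(-1,1,3),np.array(im['rvec'],float),np.array(im['tvec'],float),K,np.array([im['k1'],0,0,0,0]))[0][:,0]
def save(im,name,box=None,s=1):
    a=im['pixels'][:,:,::-1]
    if box: a=a[box[1]:box[3],box[0]:box[2]]
    cv2.imwrite(f'pics/{name}.png',cv2.resize(a,None,fx=s,fy=s,interpolation=cv2.INTER_CUBIC))
def cloud(im):
    v,u=np.mgrid[0:480,0:640]
    K=np.array([[im['fx'],0,im['cx']],[0,im['fy'],im['cy']],[0,0,1]])
    p=cv2.undistortPoints(np.stack([u,v],-1).reshape(-1,1,2).astype(float),K,np.array([im['k1'],0,0,0,0])).reshape(480,640,2)
    c=np.dstack([p,np.ones((480,640))])*im['depth'][...,None]
    Rm=cv2.Rodrigues(np.array(im['rvec'],float))[0]
    return (c-np.array(im['tvec'],float).ravel())@Rm
def st():
    s=sensors.read_state(); return s
E
python3 - <<'E'
from h import *
for n in('top','side'):
    im=grab(n); save(im,n+'0'); o,d=ray(im,320,240); print(n,o,d,im['fx'],im['k1'])
E
```

```text
top [ 4.66828828e-01 -1.03443636e-03  1.40499439e+00] [ 0.08985289  0.01028094 -0.99602602] 453.6500703650709 -0.10471939912763845
side [ 0.10499338 -1.0521446   1.15828703] [ 0.29689817  0.7171203  -0.63062187] 513.9826375146047 0.020191459050357057
```

View pics/top0.png

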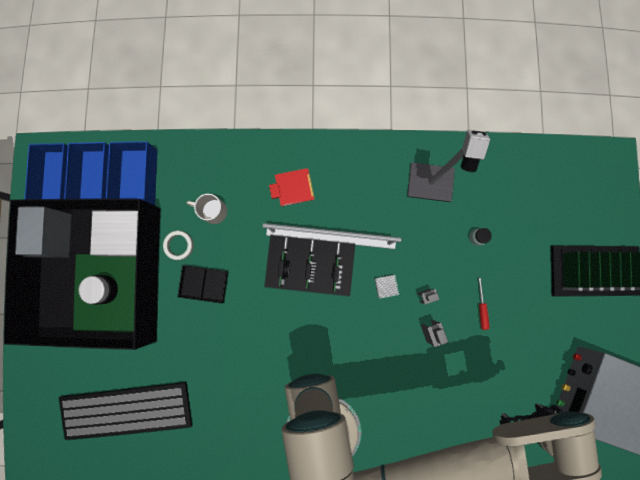

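View pics/side0.png

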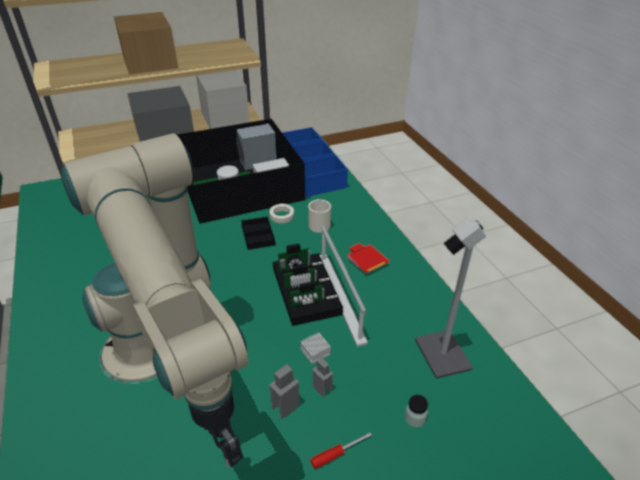

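Top view: rack at (310,265), rail from (265,228) to (398,242), camera head at (475,145). 
Marker candidates: small at top (428,296)/side (322,378), large at top (434,332)/side (285,392). I choose the small one. 
Board candidates: top (286,265), (312,265) and (338,265), plus a red lookalike lying at (293,187). The leftmost, side (294,262), looks tallest. The crop should settle it.

```bash
cat > m1.py <<'E'
from h import *
s,t=load('side'),load('top')
a=cv2.resize(s['pixels'][225:425,250:400,::-1],None,fx=3,fy=3,interpolation=cv2.INTER_CUBIC)
b=cv2.resize(t['pixels'][215:350,255:455,::-1],(400,270),interpolation=cv2.INTER_CUBIC)
c=cv2.resize(t['pixels'][125:205,400:500,::-1],(350,280),interpolation=cv2.INTER_CUBIC)
out=np.zeros((600,800,3),np.uint8); out[:,:400]=cv2.resize(a,(400,533))[:533][[min(i,532) for i in range(600)]] ; out[:270,400:]=b; out[300:580,420:770]=c
cv2.imwrite('pics/crop1.png',out)
for n,im in(('top',t),('side',s)):
    C=cloud(im); x,y,z=C[...,0],C[...,1],C[...,2]; ok=im['depth']>0
    def rep(name,m):
        m=m&ok; P=C[m]
        if len(P)<5: print(n,name,len(P)); return
        r=cv2.minAreaRect(P[:,:2].astype(np.float32)); print(n,name,len(P),np.round(P.mean(0),4),'rect',np.round(r[0],4),np.round(r[1],4),round(r[2],1))
    rackreg=(x>.45)&(x<.75)&(y>-.15)&(y<.3)
    rep('racktop',rackreg&(abs(z-.036)<.006)&(im['pixels'].max(2)<70))
    rep('rail',(x>.55)&(x<.9)&(y>-.3)&(y<.35)&(z>.125)&(z<.16)&(im['pixels'].min(2)>70))
    rep('mk_small',(x>.45)&(x<.58)&(y<-.2)&(y>-.36)&(z>.065)&(z<.12))
    rep('mk_smalltab',(x>.45)&(x<.58)&(y<-.2)&(y>-.36)&(z>.1)&(z<.12))
    rep('board hi',rackreg&(x<.66)&(z>.122)&(z<.145))
    rep('board lo',rackreg&(x<.66)&(z>.100)&(z<.121))
    rep('camhead',(z>.35)&(z<.5)&(x>.5)&(y<-.2))
    rep('foot',(z>.003)&(z<.02)&(x>.65)&(y<-.2)&(y>-.45))
E
python3 m1.py
```

```text
top racktop 3147 [0.5235 0.0473 0.0368] rect [0.5214 0.1043] [0.3804 0.1547] 84.3
top rail 590 [ 0.6021 -0.019   0.1404] rect [ 0.6026 -0.0198] [0.3877 0.0125] 84.4
top mk_small 0
top mk_smalltab 0
top board hi 548 [0.5893 0.0288 0.1392] rect [0.5952 0.0086] [0.155  0.2996] 17.4
top board lo 200 [0.4941 0.0312 0.1138] rect [0.501  0.0843] [0.2481 0.1292] 61.1
top camhead 900 [ 0.7554 -0.3261  0.4449] rect [ 0.7571 -0.33  ] [0.0445 0.089 ] 82.9
top foot 2864 [ 0.7911 -0.3225  0.0095] rect [ 0.8003 -0.3251] [0.3008 0.2493] 0.1
side racktop 1143 [0.5287 0.0049 0.0363] rect [0.5203 0.102 ] [0.3896 0.1491] 85.7
side rail 390 [ 0.5962 -0.044   0.1397] rect [ 0.5988 -0.0208] [0.3921 0.0137] 84.7
side mk_small 23 [ 0.5777 -0.2031  0.0903] rect [ 0.5775 -0.2041] [0.004 0.008] 5.1
side mk_smalltab 6 [ 0.5778 -0.2039  0.1106] rect [ 0.5776 -0.2044] [0.0071 0.0015] 85.7
side board hi 371 [0.578  0.0246 0.1378] rect [0.538 0.018] [0.3253 0.1421] 85.1
side board lo 323 [0.4964 0.0507 0.1099] rect [0.5016 0.0836] [0.2553 0.1327] 59.1
side camhead 1043 [ 0.7532 -0.3404  0.4327] rect [ 0.7537 -0.3336] [0.0489 0.0872] 87.7
side foot 2087 [ 0.7736 -0.3296  0.0107] rect [ 0.7974 -0.325 ] [0.2945 0.2482] 0.1
```

View pics/crop1.png

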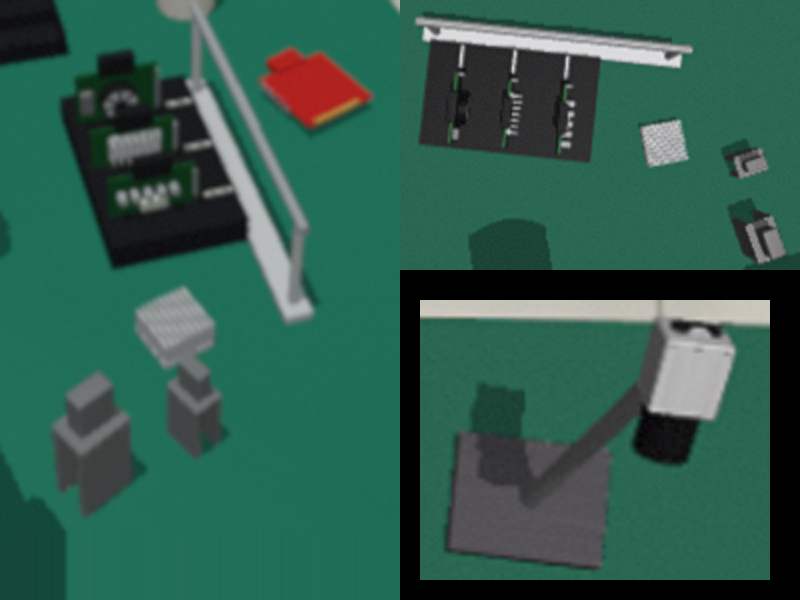

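The crop confirms it. The leftmost board, at side (294,262), has the round fan and the tallest handle. The small marker at side (322,378) is the right one, and the red board lies behind the rail. Next I measure the marker, board handle and camera head more exactly.

```bash
cat > m2.py <<'E'
from h import *
s,t=load('side'),load('top')
o=np.array([.5116,.0437]);ps=-np.deg2rad(5.6)
for n,im,reg in(('top',t,(410,280,445,312)),('side',s,(308,350,340,405))):
    C=cloud(im); u0,v0,u1,v1=reg
    M=np.zeros((480,640),bool); M[v0:v1,u0:u1]=1
    g=im['pixels'].astype(int); gray=(g.max(2)-g.min(2)<25)
    def rep(name,m):
        P=C[m&(im['depth']>0)]
        if len(P)<4: print(n,name,len(P)); return
        r=cv2.minAreaRect(P[:,:2].astype(np.float32)); print(n,name,len(P),np.round(P.mean(0),4),'rect',np.round(r[0],4),np.round(r[1],4),round(r[2],1))
    rep('mk tab',M&gray&(C[...,2]>.103)); rep('mk bridge',M&gray&(C[...,2]>.068)&(C[...,2]<.085)); rep('mk all',M&gray&(C[...,2]>.02))
    Q=C[...,:2]-o; xr=Q[...,0]*np.cos(ps)+Q[...,1]*np.sin(ps); yr=-Q[...,0]*np.sin(ps)+Q[...,1]*np.cos(ps)
    B=(abs(xr+.02)<.07)&(abs(yr-.08)<.035)
    rep('handle top',B&(C[...,2]>.128)&(C[...,2]<.142)); 
    m=B&(C[...,2]>.128)&(C[...,2]<.142)&(im['depth']>0); print(' rack xy',xr[m].mean(),yr[m].mean(),C[m][:,2].mean())
    m=rep('plate top',B&(C[...,2]>.104)&(C[...,2]<.114))
    W=(g.min(2)>140)&(C[...,2]<.05)&(C[...,2]>.03)&(xr>.0)&(xr<.08)&(abs(yr)<.13)
    for k in(-.08,0,.08):
        w=W&(abs(yr-k)<.03); print(' line',k,w.sum(),xr[w].mean(),yr[w].mean())
    H=(C[...,2]>.34)&(C[...,2]<.5)&(C[...,0]>.6)&(C[...,1]<-.2)&(C[...,1]>-.45)
    for nm,m in(('barrel',H&(g.max(2)<60)),('box',H&(g.min(2)>90))):
        rep(nm,m); P=C[m]
        if len(P): print('  min',P.min(0),'max',P.max(0))
    rep('foot',(C[...,2]>.004)&(C[...,2]<.02)&(C[...,0]>.68)&(C[...,0]<.9)&(C[...,1]<-.16)&(C[...,1]>-.36)&(g[...,1]-g[...,0]<20))
    rep('post',(C[...,2]>.06)&(C[...,2]<.36)&(C[...,0]>.72)&(C[...,0]<.9)&(C[...,1]<-.16)&(C[...,1]>-.5)&gray)
    # box normals: SVD plane of brightest top face
    P=C[H&(g.min(2)>90)]; c=P.mean(0); print('  boxplane n',np.linalg.svd(P-c)[2][2])
E
python3 m2.py
```

```text
top mk tab 64 [ 0.4245 -0.3091  0.1119] rect [ 0.4243 -0.3092] [0.0159 0.0299] 18.9
top mk bridge 94 [ 0.4256 -0.3067  0.0764] rect [ 0.4242 -0.3099] [0.0334 0.0454] 18.3
top mk all 202 [ 0.4258 -0.3058  0.0843] rect [ 0.4243 -0.3098] [0.0337 0.0454] 18.3
top handle top 79 [0.5007 0.1223 0.135 ] rect [0.5005 0.1227] [0.0132 0.0433] 84.2
 rack xy -0.018534648531585218 0.07712658971388545 0.13504632540407235
top plate top 28 [0.5015 0.122  0.1102] rect [0.5002 0.1214] [0.0108 0.0988] 82.4
 line -0.08 14 0.06214019958208884 -0.0791280896482381
 line 0 14 0.0633848075087846 0.0011428147242554126
 line 0.08 13 0.0635939258307837 0.08064986559356203
top barrel 257 [ 0.7366 -0.3236  0.4218] rect [ 0.7535 -0.3275] [0.035  0.0795] 85.1
  min [ 0.71383207 -0.34794088  0.34089276] max [ 0.79329793 -0.3081788   0.46363752]
top box 510 [ 0.7619 -0.3296  0.4579] rect [ 0.7694 -0.3318] [0.0439 0.0633] 84.6
  min [ 0.73712167 -0.35419066  0.43882561] max [ 0.80060839 -0.30730171  0.47432322]
top foot 933 [ 0.778  -0.3092  0.0149] rect [ 0.7807 -0.3142] [0.102  0.1109] 83.6
top post 252 [ 0.7743 -0.3
[... 681 characters left out ...]
7 [ 0.7272 -0.3393  0.4206] rect [ 0.727 -0.339] [0.0259 0.0376] 37.5
  min [ 0.71067317 -0.34976241  0.40098268] max [ 0.7480321  -0.32304908  0.43611265]
side box 761 [ 0.7598 -0.3408  0.4392] rect [ 0.7537 -0.3336] [0.0489 0.0872] 87.7
  min [ 0.71030139 -0.35946287  0.34223319] max [ 0.79644159 -0.308588    0.47231102]
side foot 868 [ 0.7692 -0.3168  0.0135] rect [ 0.7761 -0.3139] [0.0985 0.1125] 86.0
side post 583 [ 0.7714 -0.3384  0.2239] rect [ 0.7719 -0.3384] [0.015  0.0183] 53.9
  boxplane n [ 0.52848747  0.84893626 -0.00286705]m2.py:20: RuntimeWarning: Mean of empty slice.
  w=W&(abs(yr-k)<.03); print(' line',k,w.sum(),xr[w].mean(),yr[w].mean())
  ret = ret.dtype.type(ret / rcount)
```

```bash
cat >> h.py <<'E'
RY=-5.6; RO=np.array([.5116,.0437])
def rw(x,y): # rack -> world xy
    c,s=np.cos(np.deg2rad(RY)),np.sin(np.deg2rad(RY)); return RO+[c*x-s*y,s*x+c*y]
def down(yawy): # tool down, tool y at world angle yawy deg
    a=np.deg2rad(yawy); y=np.array([np.cos(a),np.sin(a),0]); z=np.array([0,0,-1.]); return R.from_matrix(np.stack([np.cross(y,z),y,z],1))
def togo(p,Rt):
    s=st(); R0=R.from_quat(s['eef_rot']); 
    print('t%.2f'%s['time'],'pos',np.round(s['tool_pos'],4),'q',np.round(s['q'],2),'w',round(s['gripper_width'],4),'F',np.round(s['force'],1))
    print('ROW',np.round(R0.inv().apply(np.array(p)-s['tool_pos'])/.025,2),np.round((R0.inv()*Rt).as_rotvec(degrees=True)/6,2))
E
python3 - <<'E'
from h import *
s=st(); print(np.round(R.from_quat(s['eef_rot']).as_matrix(),3))
for a in(18.3,198.3): togo([.4225,-.3112,.2],down(a))
rng=np.random.default_rng(0)
for n in('top','side'):
    im=load(n); C=cloud(im); g=im['pixels']
    P=C[(C[...,2]>.40)&(C[...,2]<.5)&(C[...,0]>.7)&(C[...,1]<-.28)&(C[...,1]>-.4)&(g.min(2)>90)]
    for k in range(2):
        best=None
        for _ in range(500):
            a,b,c=P[rng.choice(len(P),3,False)]; nn=np.cross(b-a,c-a); l=np.linalg.norm(nn)
            if l<5e-5: continue
            i=abs((P-a)@nn/l)<.0025
            if best is None or i.sum()>best.sum(): best=i
        Q=P[best]; nn=np.linalg.svd(Q-Q.mean(0))[2][2]; print(n,len(Q),np.round(Q.mean(0),4),np.round(nn,3)); P=P[~best]
        if len(P)<30: break
E
```

```text
[[ 0.969  0.245 -0.   ]
 [ 0.245 -0.969  0.001]
 [ 0.    -0.001 -1.   ]]
t0.10 pos [ 0.1288 -0.5087  0.2476] q [-1.39  0.05  1.4   0.    1.69 -0.07] w 0.085 F [-0.7 -0.4 -0.5]
ROW [13.33 -4.78  1.91] [-1.000e-02 -1.000e-02 -1.568e+01]
t0.10 pos [ 0.1288 -0.5087  0.2476] q [-1.39  0.05  1.4   0.    1.69 -0.07] w 0.085 F [-0.7 -0.4 -0.5]
ROW [13.33 -4.78  1.91] [-1.000e-02  1.000e-02  1.432e+01]
top 356 [ 0.7567 -0.3303  0.457 ] [-0.648  0.095  0.756]
top 81 [ 0.7836 -0.3295  0.4618] [ 0.739 -0.051  0.671]
side 297 [ 0.7525 -0.3322  0.4548] [ 0.658 -0.1   -0.746]
side 251 [ 0.7652 -0.3536  0.4401] [-0.138 -0.99  -0.02 ]
```

```bash
python3 -m jog '[[13.33,-4.78,1,0,0,-15.68,0],[13.33,-4.78,1,0,0,-15.68,0],[13.33,-4.78,1,0,0,-15.68,0],[13.33,-4.78,1,0,0,-15.68,0],[13.33,-4.78,1,0,0,-15.68,0],[13.33,-4.78,1,0,0,-15.68,0],[13.33,-4.78,1,0,0,-15.68,0],[13.33,-4.78,1,0,0,-15.68,0]]' 40
python3 - <<'E'
from h import *
togo([.4225,-.3112,.2],down(18.3))
E
```

```text
time: 0.77
tool_pos: [0.406, -0.3218, 0.2244]
eef_rot: [0.81, 0.587, -0.0, -0.0]
force: [0.3, -1.1, -0.6]
gripper_width: 0.0427
finger_force: 0.0
t0.77 pos [ 0.406  -0.3218  0.2244] q [-0.74  0.04  1.46 -0.    1.64 -0.42] w 0.0427 F [ 0.3 -1.1 -0.6]
ROW [0.61 0.5  0.98] [-0.   -0.   -6.08]
```

```bash
python3 -m jog '[[0.6,0.5,0.9,0,0,-6.1,0],[0.6,0.5,0.9,0,0,-6.1,0],[0.6,0.5,0.9,0,0,-6.1,0],[0.6,0.5,0.9,0,0,-6.1,0],[0.6,0.5,0.9,0,0,-6.1,0],[0.6,0.5,0.9,0,0,-6.1,0],[0.6,0.5,0.9,0,0,-6.1,0],[0.6,0.5,0.9,0,0,-6.1,0]]'
python3 - <<'E'
from h import *
togo([.4225,-.3112,.101],down(18.3))
E
```

```text
time: 1.43
tool_pos: [0.4212, -0.3131, 0.2021]
eef_rot: [0.589, 0.808, -0.0, -0.0]
force: [-0.2, -0.0, -0.2]
gripper_width: 0.0427
finger_force: 0.0
t1.43 pos [ 0.4212 -0.3131  0.2021] q [-0.71  0.07  1.47 -0.    1.6  -1.02] w 0.0427 F [-0.2 -0.  -0.2]
ROW [0.06 0.07 4.04] [-0.   -0.   -0.07]
```

```bash
python3 -m jog '[[0.06,0.07,1,0,0,0,0],[0.06,0.07,2,0,0,0,0],[0.06,0.07,3,0,0,0,0],[0.06,0.07,3.6,0,0,0,0],[0.06,0.07,4,0,0,0,0],[0.06,0.07,4.04,0,0,0,0],[0.06,0.07,4.04,0,0,0,0],[0.06,0.07,4.04,0,0,0,0]]' 40
python3 -m jog '[[0,0,0,0,0,0,0.4],[0,0,0,0,0,0,1],[0,0,0,0,0,0,1],[0,0,0,0,0,0,1],[0,0,0,0,0,0,1],[0,0,0,0,0,0,1],[0,0,0,0,0,0,1],[0,0,0,0,0,0,1]]' 40
python3 - <<'E'
from h import *
togo([*rw(.095,-.18),.285],down(-5.6))
E
```

```text
time: 2.1
tool_pos: [0.4231, -0.3117, 0.1027]
eef_rot: [0.587, 0.809, -0.0, 0.001]
force: [0.0, -0.2, 0.6]
gripper_width: 0.0426
finger_force: 0.0
time: 2.77
tool_pos: [0.423, -0.3117, 0.1025]
eef_rot: [0.587, 0.809, -0.0, 0.001]
force: [-0.6, -0.5, 6.8]
gripper_width: 0.0157
finger_force: 43.3
t2.77 pos [ 0.423  -0.3117  0.1025] q [-0.71  0.15  1.59 -0.    1.4  -1.02] w 0.0157 F [-0.6 -0.5  6.8]
ROW [ 4.28  8.38 -7.3 ] [0.01 0.02 3.95]
```

```bash
python3 -m jog '[[0,0,-1.5,0,0,0,1],[0,0,-3,0,0,0,1],[0.3,0.5,-4.5,0,0,0.5,1],[1,2,-6,0,0,1.5,1],[2,3.5,-7.3,0,0,2.5,1],[3,5,-7.3,0,0,3.5,1],[3.7,6.5,-7.3,0,0,3.95,1],[4.28,8.38,-7.3,0,0,3.95,1]]'
python3 -m jog '[[0,0,0,0,0,0,1],[0,0,0,0,0,0,1],[0,0,0,0,0,0,1],[0,0,0,0,0,0,1],[0,0,0,0,0,0,1],[0,0,0,0,0,0,1],[0,0,0,0,0,0,1],[0,0,0,0,0,0,1]]'
python3 - <<'E'
from h import *
togo([*rw(.095,-.18),.265],down(-5.6))
s,t=grab('side'),grab('top')
a=cv2.resize(s['pixels'][200:380,260:440,::-1],(400,400)); b=cv2.resize(t['pixels'][170:330,280:440,::-1],(400,400))
cv2.imwrite('pics/hook.png',np.hstack([a,b]))
for n,im in(('side',s),('top',t)):
    C=cloud(im);g=im['pixels'].astype(int)
    c0=np.array(sensors.read_state()['tool_pos'])
    Q=C[...,:2]-c0[:2]; d=C[...,2]
    m=(abs(Q)<.05).all(2)&(d>.155)&(d<.252)&(g.max(2)-g.min(2)<30)&(im['depth']>0)&(g.min(2)>55)
    P=C[m]; r=cv2.minAreaRect(P[:,:2].astype(np.float32)); print(n,len(P),P.mean(0),r,P[:,2].min(),P[:,2].max())
E
```

```text
time: 3.43
tool_pos: [0.5631, -0.1639, 0.2843]
eef_rot: [0.742, 0.671, 0.001, 0.001]
force: [1.3, -0.6, -0.3]
gripper_width: 0.0153
finger_force: 42.5
time: 4.1
tool_pos: [0.5618, -0.1662, 0.2828]
eef_rot: [0.741, 0.671, 0.0, 0.0]
force: [0.4, -0.2, -0.7]
gripper_width: 0.0149
finger_force: 42.4
t4.10 pos [ 0.5618 -0.1662  0.2828] q [-0.35  0.22  1.15 -0.    1.77 -0.25] w 0.0149 F [ 0.4 -0.2 -0.7]
ROW [0.96 0.98 0.71] [ 0.    0.   -0.01]
side 145 [ 0.55979301 -0.17849508  0.21695055] ((0.558441162109375, -0.16697563230991364), (0.04770759865641594, 0.033398568630218506), 88.55440521240234) 0.17864026501553626 0.25196491829789697
top 1 [ 0.54760731 -0.15449814  0.19700653] ((0.5476073026657104, -0.1544981300830841), (0.0, 0.0), 0.0) 0.19700653395315793 0.19700653395315793
```

View pics/hook.png

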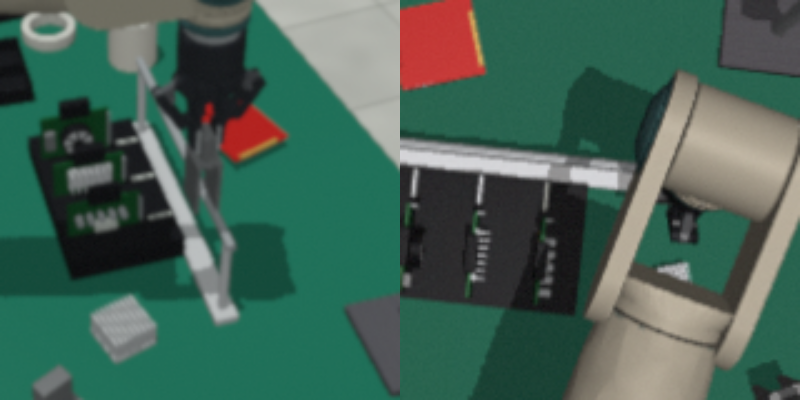

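The marker hangs upright in the fingers at side crop (205,165), just short of the rail. The camera bias suggests the rail lies about 1 mm further out, so I go over it and check before lowering.

```bash
python3 -m jog '[[0.3,0.3,0.2,0,0,0,1],[0.6,0.6,0.4,0,0,0,1],[0.96,1.02,0.7,0,0,0,1],[0.96,1.02,0.7,0,0,0,1],[0.96,1.02,0.7,0,0,0,1],[0.96,1.02,0.7,0,0,0,1],[0.96,1.02,0.7,0,0,0,1],[0.96,1.02,0.7,0,0,0,1]]'
python3 - <<'E'
from h import *
togo([*rw(.096,-.18),.1735],down(-5.6))
s=grab('side'); save(s,'hook2',(310,210,400,330),5)
C=cloud(s);g=s['pixels'].astype(int);p=st()['tool_pos']
# marker legs/rail in rack frame
c,sn=np.cos(np.deg2rad(RY)),np.sin(np.deg2rad(RY)); Q=C[...,:2]-RO; xr=c*Q[...,0]+sn*Q[...,1]; yr=-sn*Q[...,0]+c*Q[...,1]
q=np.array(p[:2])-RO; print('tool rack',c*q[0]+sn*q[1],-sn*q[0]+c*q[1])
gray=(g.max(2)-g.min(2)<30)&(s['depth']>0)
for lo,hi in((.17,.2),(.2,.235)):
    m=gray&(abs(xr-.095)<.04)&(abs(yr+.18)<.035)&(C[...,2]>lo)&(C[...,2]<hi); print('mk',m.sum(),np.percentile(xr[m],[1,5,50,95,99]),np.percentile(yr[m],[1,5,95,99]))
for a,b in((-.24,-.21),(-.15,-.1),(-.1,-.05)):
    m=gray&(yr>a)&(yr<b)&(abs(xr-.095)<.02)&(C[...,2]>.128)&(C[...,2]<.146); print('rail',m.sum(),np.percentile(xr[m],[1,5,50,95,99]),C[m][:,2].max())
E
```

```text
time: 4.87
tool_pos: [0.5898, -0.1447, 0.2657]
eef_rot: [0.741, 0.672, 0.0, 0.0]
force: [0.7, -0.5, -0.4]
gripper_width: 0.0151
finger_force: 42.5
t4.87 pos [ 0.5898 -0.1447  0.2657] q [-0.3   0.28  1.11 -0.    1.75 -0.2 ] w 0.0151 F [ 0.7 -0.5 -0.4]
ROW [-0.   -0.01  3.69] [ 0.01  0.   -0.01]
tool rack 0.09615418441261249 -0.1798815777493535
mk 128 [0.07697548 0.07794249 0.10324181 0.10747671 0.10959369] [-0.20454798 -0.20238108 -0.16079334 -0.15770263]
mk 111 [0.07761332 0.07847292 0.08048866 0.10877519 0.11056192] [-0.20413097 -0.20348202 -0.16841317 -0.16414182]
rail 38 [0.08853207 0.08872932 0.09305404 0.09879533 0.10026275] 0.14468116016824134
rail 20 [0.08776077 0.08783441 0.0904508  0.09499552 0.09698776] 0.14477909331266062
rail 46 [0.08836466 0.08903185 0.09255861 0.09791553 0.09833843] 0.14446376222591986
```

View pics/hook2.png

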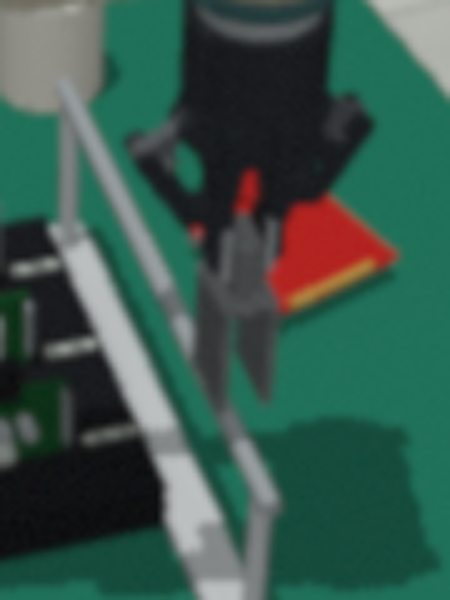

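The legs straddle the rail line: in the same camera, marker centre x is 93.5 mm and rail centre 93.5–94 mm (crop: legs at (210,370) and (260,370), rail passing between). I lower it gently.

```bash
python3 -m jog '[[0,0,0.4,0,0,0,1],[0,0,0.9,0,0,0,1],[0,0,1.3,0,0,0,1],[0,0,1.7,0,0,0,1],[0,0,2.1,0,0,0,1],[0,0,2.5,0,0,0,1],[0,0,2.8,0,0,0,1],[0,0,3,0,0,0,1]]'
python3 -m jog '[[0,0,0.1,0,0,0,1],[0,0,0.2,0,0,0,1],[0,0,0.3,0,0,0,1],[0,0,0.4,0,0,0,1],[0,0,0.5,0,0,0,1],[0,0,0.5,0,0,0,1],[0,0,0.5,0,0,0,1],[0,0,0.5,0,0,0,1]]'
python3 - <<'E'
from h import *
togo([*rw(.096,-.18),.1735],down(-5.6))
E
```

```text
time: 5.58
tool_pos: [0.5895, -0.1443, 0.1886]
eef_rot: [0.741, 0.672, -0.0, -0.001]
force: [-0.7, -0.3, -0.9]
gripper_width: 0.0153
finger_force: 42.5
time: 6.25
tool_pos: [0.5899, -0.1444, 0.1779]
eef_rot: [0.741, 0.672, 0.0, 0.0]
force: [0.6, 0.6, -0.9]
gripper_width: 0.0154
finger_force: 42.5
t6.25 pos [ 0.5899 -0.1444  0.1779] q [-0.3   0.31  1.25 -0.    1.58 -0.2 ] w 0.0154 F [ 0.6  0.6 -0.9]
ROW [-0.02 -0.01  0.17] [ 0.  0. -0.]
```

```bash
python3 -m jog '[[0,0,0.1,0,0,0,1],[0.3,0,0.14,0,0,0,1],[0.8,0,0.14,0,0,0,1],[1.5,0,0.14,0,0,0,1],[2.2,0,0.14,0,0,0,1],[2.9,0,0.14,0,0,0,1],[3.5,0,0.14,0,0,0,1],[4,0,0.14,0,0,0,1]]'
python3 - <<'E'
from h import *
togo([*rw(.096,.081),.1745],down(-5.6))
E
```

```text
time: 6.92
tool_pos: [0.5997, -0.0427, 0.1742]
eef_rot: [0.74, 0.672, 0.0, -0.0]
force: [-0.6, -0.4, -0.3]
gripper_width: 0.0153
finger_force: 42.5
t6.92 pos [ 0.5997 -0.0427  0.1742] q [-0.13  0.3   1.27  0.    1.57 -0.04] w 0.0153 F [-0.6 -0.4 -0.3]
ROW [ 6.34  0.   -0.01] [ 0.   -0.    0.01]
```

```bash
python3 -m jog '[[0.7,0,0,0,0,0,1],[1.5,0,0,0,0,0,1],[2.4,0,0,0,0,0,1],[3.3,0,0,0,0,0,1],[4.2,0,0,0,0,0,1],[5.1,0,0,0,0,0,1],[5.8,0,0,0,0,0,1],[6.3,0,0,0,0,0,1]]'
python3 -m jog '[[0.05,0,0,0,0,0,1],[0.05,0,0,0,0,0,1],[0.05,0,0,0,0,0,1],[0.05,0,0,0,0,0,1],[0.05,0,0,0,0,0,1],[0.05,0,0,0,0,0,1],[0.05,0,0,0,0,0,1],[0.05,0,0,0,0,0,1]]'
python3 - <<'E'
from h import *
togo([*rw(.096,.081),.1735],down(-5.6))
s=grab('side'); C=cloud(s);g=s['pixels'].astype(int)
c,sn=np.cos(np.deg2rad(RY)),np.sin(np.deg2rad(RY)); Q=C[...,:2]-RO; xr=c*Q[...,0]+sn*Q[...,1]; yr=-sn*Q[...,0]+c*Q[...,1]
gray=(g.max(2)-g.min(2)<30)&(s['depth']>0)
for lo,hi in((.075,.12),(.12,.14),(.14,.18)):
    m=gray&(abs(xr-.095)<.03)&(abs(yr-.08)<.035)&(C[...,2]>lo)&(C[...,2]<hi); print('mk',m.sum(),np.percentile(xr[m],[1,5,50,95,99]),np.percentile(yr[m],[1,5,95,99]))
E
```

```text
time: 7.58
tool_pos: [0.6148, 0.1142, 0.174]
eef_rot: [0.74, 0.672, 0.0, -0.0]
force: [-0.0, 0.5, -1.3]
gripper_width: 0.015
finger_force: 42.5
time: 8.25
tool_pos: [0.6152, 0.1128, 0.1742]
eef_rot: [0.741, 0.671, -0.0, 0.0]
force: [0.1, 0.2, -0.5]
gripper_width: 0.0155
finger_force: 42.5
t8.25 pos [0.6152 0.1128 0.1742] q [ 0.12  0.37  1.19 -0.    1.59  0.22] w 0.0155 F [ 0.1  0.2 -0.5]
ROW [ 0.09 -0.01  0.03] [ 0.    0.   -0.01]
mk 74 [0.07742084 0.07816365 0.08041112 0.10754078 0.10935717] [0.05399693 0.05512432 0.08943784 0.09538542]
mk 43 [0.07823898 0.07853598 0.08215987 0.10879173 0.11040327] [0.04769731 0.05012074 0.08866372 0.09079313]
mk 147 [0.0736276  0.07669539 0.08998309 0.10882447 0.11228593] [0.04816245 0.05629428 0.08771336 0.09278858]
```

```bash
python3 -m jog '[[0.08,0,0,0,0,0,1],[0.15,0,0,0,0,0,1],[0.15,0,0.02,0,0,0,1],[0.15,0,0.05,0,0,0,1],[0.15,0,0.08,0,0,0,1],[0.15,0,0.1,0,0,0,1],[0.15,0,0.1,0,0,0,1],[0.15,0,0.1,0,0,0,1]]'
python3 - <<'E'
from h import *
togo([*rw(.096,.082),.1735],down(-5.6))
E
```

```text
time: 8.97
tool_pos: [0.6156, 0.1172, 0.1733]
eef_rot: [0.741, 0.672, 0.001, 0.0]
force: [-4.0, 1.2, 7.0]
gripper_width: 0.0152
finger_force: 43.7
t8.97 pos [0.6156 0.1172 0.1733] q [0.13 0.37 1.19 0.   1.58 0.23] w 0.0152 F [-4.   1.2  7. ]
ROW [-0.05 -0.01 -0.01] [ 0.01 -0.01  0.  ]
```

```bash
python3 -m jog '[[0,0,-0.03,0,0,0,0.55],[0,0,-0.03,0,0,0,0.45],[0,0,-0.03,0,0,0,0.35],[0,0,-0.03,0,0,0,0.25],[0,0,-0.03,0,0,0,0.2],[0,0,-0.03,0,0,0,0.2],[0,0,-0.03,0,0,0,0.2],[0,0,-0.03,0,0,0,0.2]]'
python3 -m jog '[[0,0,-0.2,0,0,0,0.2],[0,0,-0.5,0,0,0,0.2],[0,0,-0.9,0,0,0,0.2],[0,0,-1.4,0,0,0,0.2],[0,0,-2,0,0,0,0.2],[0,0,-2.7,0,0,0,0.2],[0,0,-3.4,0,0,0,0.2],[0,0,-3.6,0,0,0,0.2]]'
python3 - <<'E'
from h import *
s=grab('side'); C=cloud(s);g=s['pixels'].astype(int)
c,sn=np.cos(np.deg2rad(RY)),np.sin(np.deg2rad(RY)); Q=C[...,:2]-RO; xr=c*Q[...,0]+sn*Q[...,1]; yr=-sn*Q[...,0]+c*Q[...,1]
gray=(g.max(2)-g.min(2)<30)&(s['depth']>0)
for lo,hi in((.075,.12),(.12,.14),(.14,.19)):
    m=gray&(abs(xr-.095)<.03)&(abs(yr-.08)<.035)&(C[...,2]>lo)&(C[...,2]<hi); print('mk',m.sum(),np.percentile(xr[m],[1,5,50,95,99]),np.percentile(yr[m],[1,5,95,99]),C[m][:,2].max())
save(s,'rel',(240,190,390,330),4)
togo([.4997,.1225,.22],down(-95.6))
E
```

```text
time: 9.63
tool_pos: [0.6155, 0.1168, 0.1723]
eef_rot: [0.741, 0.672, -0.0, 0.0]
force: [-0.2, -0.3, -0.7]
gripper_width: 0.0341
finger_force: 0.0
time: 10.3
tool_pos: [0.6163, 0.117, 0.2675]
eef_rot: [0.741, 0.672, 0.003, 0.002]
force: [0.5, -0.8, 1.1]
gripper_width: 0.0346
finger_force: 0.0
mk 76 [0.0764786  0.07733077 0.07980932 0.1054204  0.10818977] [0.06005092 0.06017951 0.09588791 0.10074885] 0.11992734809263168
mk 43 [0.07808613 0.07878925 0.08538144 0.10735234 0.11063346] [0.04577299 0.049909   0.09151912 0.0921828 ] 0.13954311531098387
mk 167 [0.07911245 0.08018676 0.091846   0.10690021 0.1106807 ] [0.05020327 0.05866142 0.09650275 0.10864049] 0.18805259130638036
t10.35 pos [0.6164 0.117  0.2669] q [ 0.13  0.34  1.04 -0.    1.76  0.23] w 0.0344 F [0.7 0.1 1.4]
ROW [-0.24 -4.68  1.85] [ 0.04 -0.06 15.  ]
```

View pics/rel.png

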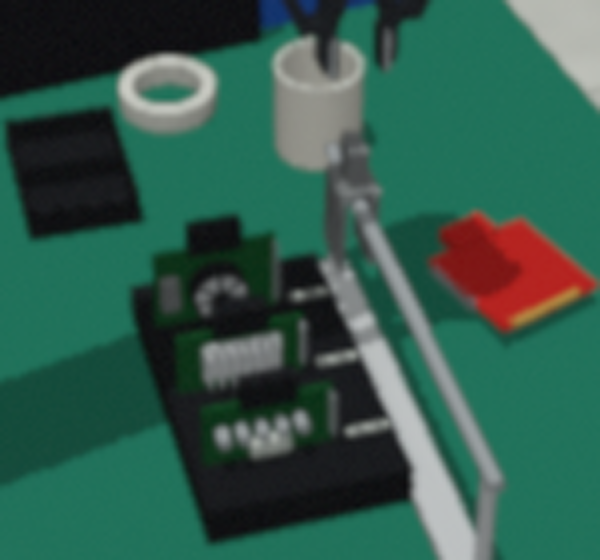

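The marker hangs upright on the rail at crop (350,190), in line with the fan slot's white line. Rack y is about 81 mm. Next comes the board.

```bash
python3 -m jog '[[-0.05,-1,0,0,0,2,0],[-0.1,-2,0.2,0,0,4,0],[-0.2,-3,0.4,0,0,6,0],[-0.24,-4,0.6,0,0,8,0],[-0.24,-4.7,0.6,0,0,10,0],[-0.24,-4.7,0.6,0,0,12,0],[-0.24,-4.7,0.6,0,0,14,0],[-0.24,-4.7,0.6,0,0,15,0]]'
python3 -m jog '[[0,0,0,0,0,6,0],[0,0,0,0,0,6,0],[0,0,0,0,0,6,0],[0,0,0,0,0,6,0],[0,0,0,0,0,6,0],[0,0,0,0,0,6,0],[0,0,0,0,0,6,0],[0,0,0,0,0,6,0]]'
python3 - <<'E'
from h import *
togo([.4997,.1225,.124],down(-95.6))
E
```

```text
time: 11.02
tool_pos: [0.4975, 0.1224, 0.2471]
eef_rot: [0.973, 0.231, -0.0, 0.0]
force: [-0.3, -0.1, -0.4]
gripper_width: 0.0424
finger_force: 0.0
time: 11.68
tool_pos: [0.4979, 0.1223, 0.2471]
eef_rot: [0.997, -0.076, -0.0, 0.0]
force: [-0.6, 0.3, 0.0]
gripper_width: 0.0428
finger_force: 0.0
t11.68 pos [0.4979 0.1223 0.2471] q [ 0.17  0.02  1.44 -0.    1.69  1.89] w 0.0428 F [-0.6  0.3  0. ]
ROW [ 0.07 -0.02  4.92] [ 0.    0.   -0.52]
```

```bash
python3 -m jog '[[0.07,0,0.8,0,0,-0.52,0],[0.07,0,1.8,0,0,-0.52,0],[0.07,0,2.8,0,0,-0.52,0],[0.07,0,3.7,0,0,-0.52,0],[0.07,0,4.4,0,0,-0.52,0],[0.07,0,4.8,0,0,-0.52,0],[0.07,0,4.92,0,0,-0.52,0],[0.07,0,4.92,0,0,-0.52,0]]'
python3 -m jog '[[0,0,0,0,0,0,0.3],[0,0,0,0,0,0,0.5],[0,0,0,0,0,0,1],[0,0,0,0,0,0,1],[0,0,0,0,0,0,1],[0,0,0,0,0,0,1],[0,0,0,0,0,0,1],[0,0,0,0,0,0,1]]' 80
python3 - <<'E'
from h import *
togo([.4997,.1225,.124],down(-95.6))
E
```

```text
time: 12.35
tool_pos: [0.4996, 0.1221, 0.1241]
eef_rot: [0.999, -0.05, -0.0, 0.0]
force: [0.2, 0.0, -0.1]
gripper_width: 0.0427
finger_force: 0.0
time: 13.02
tool_pos: [0.5005, 0.1229, 0.126]
eef_rot: [0.999, -0.05, 0.001, -0.001]
force: [-0.0, 3.0, 6.3]
gripper_width: 0.0127
finger_force: 78.9
t13.02 pos [0.5005 0.1229 0.126 ] q [0.17 0.1  1.6  0.   1.44 1.84] w 0.0127 F [-0.   3.   6.3]
ROW [-0.03  0.02  0.08] [-0.02 -0.03 -0.03]
```

```bash
python3 -m jog '[[0,0,-0.2,0,0,0,1],[0,0,-0.4,0,0,0,1],[0,0,-0.6,0,0,0,1],[0,0,-0.8,0,0,0,1],[0,0,-1,0,0,0,1],[0,0,-1.2,0,0,0,1],[0,0,-1.4,0,0,0,1],[0,0,-1.6,0,0,0,1]]'
python3 -m jog '[[0,0,-0.6,0,0,0,1],[0,0,-1.2,0,0,0,1],[0,0,-2,0,0,0,1],[0,0,-3,0,0,0,1],[0,0,-4,0,0,0,1],[0,0,-5,0,0,0,1],[0,0,-6,0,0,0,1],[0,0,-6.9,0,0,0,1]]'
python3 - <<'E'
from h import *
s,t=grab('side'),grab('top')
C=cloud(s); p=np.array(st()['tool_pos'])
Rt=R.from_quat(st()['eef_rot'])
# board pixels: in tool frame near plane
T=Rt.inv().apply((C-p).reshape(-1,3)).reshape(480,640,3)
m=(abs(T[...,0])<.06)&(abs(T[...,1])<.035)&(T[...,2]>-.01)&(T[...,2]<.14)&(s['depth']>0)
g=s['pixels'].astype(int)
P=T[m&(g[...,1]>g[...,0]+15)]; print('green',len(P),np.percentile(P,[2,98],axis=0)); c=np.median(P,0); 
print('plane n tool',np.linalg.svd(P-P.mean(0),full_matrices=False)[2][2])
F=T[m&(g.max(2)<60)&(T[...,2]>.015)&(T[...,1]>.006)]; print('fan',len(F),np.percentile(F,[3,50,97],axis=0) if len(F) else '')
ca=np.deg2rad(40); h=np.deg2rad(-8)
togo(p,Rt)
a=s['pixels'][110:290,200:380,::-1]; b=t['pixels'][160:320,230:410,::-1]
cv2.imwrite('pics/lift.png',np.hstack([cv2.resize(a,(400,400)),cv2.resize(b,(400,400))]))
E
```

```text
time: 13.68
tool_pos: [0.4995, 0.1214, 0.165]
eef_rot: [0.999, -0.051, -0.0, 0.001]
force: [0.2, 0.6, -1.6]
gripper_width: 0.0128
finger_force: 78.6
time: 14.35
tool_pos: [0.4994, 0.1213, 0.3391]
eef_rot: [0.999, -0.051, 0.0, 0.001]
force: [-0.0, 0.1, -1.1]
gripper_width: 0.0126
finger_force: 78.6
green 590 [[-0.05073586 -0.00450303  0.01746232]
 [ 0.04596583  0.00817435  0.11757447]]
plane n tool [-0.0055839   0.99975618  0.02136376]
fan 114 [[-0.03750953  0.00610484  0.01579476]
 [-0.00651529  0.01301029  0.03841184]
 [ 0.02567486  0.02306562  0.09288809]]
t14.45 pos [0.5003 0.1216 0.3419] q [ 0.17  0.02  1.25 -0.    1.86  1.84] w 0.012 F [-0.  -0.2 -0.6]
ROW [0. 0. 0.] [0. 0. 0.]
```

View pics/lift.png

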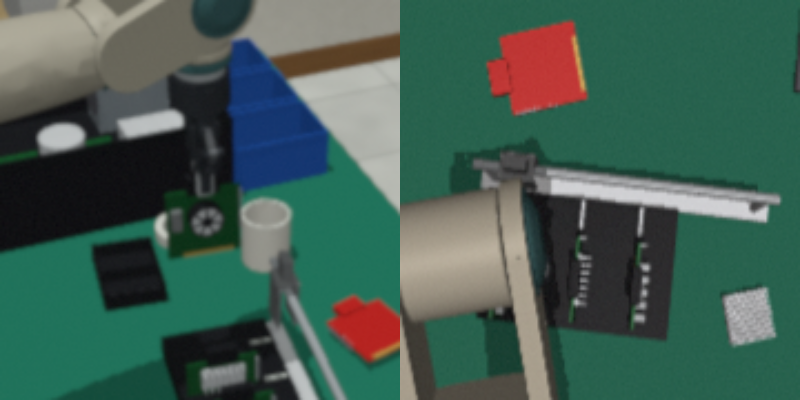

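The fan board is out and held upright, fan face towards the side camera at crop (205,222). The marker stayed on the rail at (280,270). Now I carry and yaw it, and tilt afterwards.

Run:
```python
from h import *
togo([.5,-.28,.34],down(-8))
```

```text
t14.45 pos [0.5003 0.1216 0.3419] q [ 0.17  0.02  1.25 -0.    1.86  1.84] w 0.012 F [-0.  -0.2 -0.6]
ROW [ 1.62 15.98  0.08] [  0.05  -0.06 -14.64]
```

```bash
python3 -m jog '[[0.1,0.5,0,0,0,-0.5,1],[0.2,1.4,0,0,0,-1.4,1],[0.3,2.5,0,0,0,-2.4,1],[0.4,3.6,0,0,0,-3.4,1],[0.5,4.7,0,0,0,-4.4,1],[0.6,5.8,0,0,0,-5.4,1],[0.7,6.9,0,0,0,-6.4,1],[0.8,8,0,0,0,-7.4,1]]'
python3 - <<'E'
from h import *
togo([.5,-.28,.34],down(-8))
E
```

```text
time: 15.12
tool_pos: [0.4987, -0.0806, 0.3358]
eef_rot: [0.943, 0.333, -0.001, -0.0]
force: [0.2, -0.4, -1.9]
gripper_width: 0.0126
finger_force: 78.6
t15.12 pos [ 0.4987 -0.0806  0.3358] q [-0.23 -0.    1.29 -0.    1.86  0.66] w 0.0126 F [ 0.2 -0.4 -1.9]
ROW [-4.96  6.24 -0.16] [-0.02  0.02 -7.19]
```

```bash
python3 -m jog '[[-0.8,1,0,0,0,-1,1],[-1.6,2,0,0,0,-2,1],[-2.4,3,0,0,0,-3,1],[-3.2,4,0,0,0,-4,1],[-3.9,4.9,-0.1,0,0,-5,1],[-4.5,5.6,-0.1,0,0,-6,1],[-4.8,6.1,-0.16,0,0,-6.8,1],[-4.96,6.24,-0.16,0,0,-7.2,1]]'
cat > fin.py <<'E'
from h import *
a=np.deg2rad(40);h=np.deg2rad(-8)
c=np.array([np.cos(a)*np.cos(h),np.cos(a)*np.sin(h),np.sin(a)]); n=np.array([-np.sin(a)*np.cos(h),-np.sin(a)*np.sin(h),np.cos(a)])
L=np.array([.7231,-.3269,.4005]); z=-n; Rt=np.stack([np.cross(c,z),c,z],1); fan=L-.2*c
p=fan-Rt@[-.001,.02,.0535]; print(p); togo(p,R.from_matrix(Rt))
E
python3 fin.py
```

```text
time: 15.78
tool_pos: [0.4991, -0.2807, 0.3391]
eef_rot: [0.755, 0.655, -0.001, -0.001]
force: [0.2, -0.3, -1.9]
gripper_width: 0.0122
finger_force: 78.6
[ 0.52229505 -0.29766888  0.3000701 ]
t15.78 pos [ 0.4991 -0.2807  0.3391] q [-0.58  0.19  1.07 -0.    1.88 -0.43] w 0.0122 F [ 0.2 -0.3 -1.9]
ROW [-0.54  1.02  1.56] [-6.7   0.01 -0.02]
```

```bash
python3 -m jog '[[0,0.1,0.1,-0.5,0,0,1],[-0.1,0.3,0.3,-1.3,0,0,1],[-0.2,0.4,0.6,-2.2,0,0,1],[-0.3,0.6,0.8,-3.1,0,0,1],[-0.4,0.7,1.1,-4,0,0,1],[-0.5,0.9,1.3,-4.9,0,0,1],[-0.54,1,1.5,-5.8,0,0,1],[-0.54,1.02,1.56,-6.5,0,0,1]]'
python3 -m jog '[[0,0,0,-0.2,0,0,1],[0,0,0,-0.2,0,0,1],[0,0,0,-0.2,0,0,1],[0,0,0,-0.2,0,0,1],[0,0,0,-0.2,0,0,1],[0,0,0,-0.2,0,0,1],[0,0,0,-0.2,0,0,1],[0,0,0,-0.2,0,0,1]]'
python3 fin.py
cat > chk.py <<'E'
from h import *
import sys
s,t=grab('side'),grab('top'); p=np.array(st()['tool_pos']); Rt=R.from_quat(st()['eef_rot']); out=[]
a=np.deg2rad(40);h=np.deg2rad(-8)
c=np.array([np.cos(a)*np.cos(h),np.cos(a)*np.sin(h),np.sin(a)]); L=np.array([.7231,-.3269,.4005])
f=p+Rt.apply([-.001,.02,.0535]); d=f-L; print('fan',f,'dist',-d@c,'off',d+c*(-d@c),'axis err deg',np.degrees(np.arccos(Rt.as_matrix()[:,1]@c)))
for n,im in(('side',s),('top',t)):
    C=cloud(im); T=Rt.inv().apply((C-p).reshape(-1,3)).reshape(480,640,3); g=im['pixels'].astype(int)
    m=(abs(T[...,0])<.06)&(abs(T[...,1])<.02)&(T[...,2]>.015)&(T[...,2]<.14)&(im['depth']>0)&(g[...,1]>g[...,0]+15)
    P=T[m]
    if len(P)>20: print(n,len(P),np.percentile(P,[2,98],axis=0).round(4).tolist(),'n',np.linalg.svd(P-P.mean(0),full_matrices=False)[2][2].round(3))
    u,v=proj(im,f)[0].astype(int); print(n,u,v); u=min(max(u,100),540);v=min(max(v,100),380)
    o=im['pixels'][v-100:v+100,u-100:u+100,::-1]; out.append(cv2.resize(o,(400,400),interpolation=cv2.INTER_CUBIC))
cv2.imwrite('pics/%s.png'%sys.argv[1],np.hstack(out))
E
python3 chk.py f1
```

```text
time: 16.45
tool_pos: [0.522, -0.2953, 0.299]
eef_rot: [0.713, 0.617, 0.219, 0.252]
force: [0.6, 0.5, -1.5]
gripper_width: 0.0127
finger_force: 78.5
time: 17.12
tool_pos: [0.5234, -0.2951, 0.3019]
eef_rot: [0.71, 0.615, 0.225, 0.26]
force: [-0.7, -0.2, -0.9]
gripper_width: 0.0129
finger_force: 78.5
[ 0.52229505 -0.29766888  0.3000701 ]
t17.12 pos [ 0.5234 -0.2951  0.3019] q [-0.73 -0.17  1.63  0.41  1.11 -0.67] w 0.0129 F [-0.7 -0.2 -0.9]
ROW [-0.11 -0.07  0.04] [ 0.03  0.02 -0.02]
fan [ 0.57247814 -0.30322291  0.27392989] dist 0.19814211513443286 off [-0.00031336  0.00255261  0.00079319] axis err deg 0.2316793073607223
side 201 [[-0.0527, -0.0028, 0.0159], [0.0479, 0.0192, 0.1181]] n [ 0.111 -0.994 -0.024]
side 380 297
top 386 [[-0.0499, -0.0002, 0.0174], [0.0474, 0.0059, 0.1151]] n [-0.009 -1.    -0.009]
top 444 239
```

View pics/f1.png

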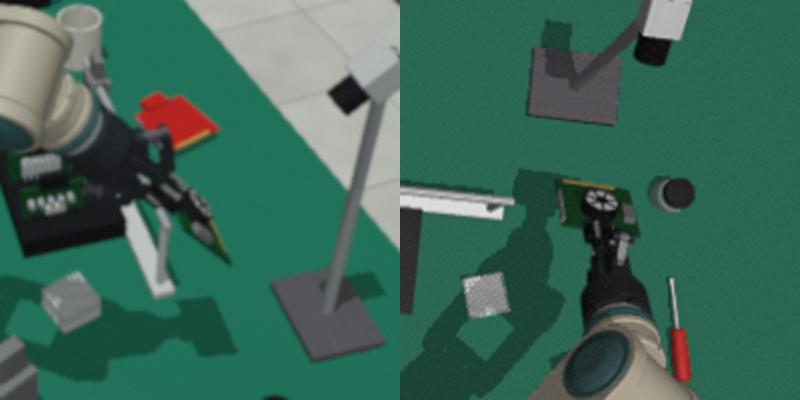

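The board is held with its fan (top crop (600,203)) facing the lens (655,50), and nothing is close to touching. I make the last 3 mm correction, let it settle and check everything.

```bash
python3 -m jog '[[-0.05,-0.03,0,0,0,0,1],[-0.1,-0.07,0.02,0,0,0,1],[-0.1,-0.07,0.02,0,0,0,1],[-0.1,-0.07,0.02,0,0,0,1],[-0.1,-0.07,0.02,0,0,0,1],[-0.1,-0.07,0.02,0,0,0,1],[-0.1,-0.07,0.02,0,0,0,1],[-0.1,-0.07,0.02,0,0,0,1]]'
python3 -m jog '[[0,0,0,0,0,0,1],[0,0,0,0,0,0,1],[0,0,0,0,0,0,1],[0,0,0,0,0,0,1],[0,0,0,0,0,0,1],[0,0,0,0,0,0,1],[0,0,0,0,0,0,1],[0,0,0,0,0,0,1]]'
python3 chk.py f2
python3 - <<'E'
from h import *
t=load('top'); s=load('side')
a=t['pixels'][120:360,170:530,::-1]; b=s['pixels'][180:420,230:470,::-1]
cv2.imwrite('pics/f3.png',np.hstack([cv2.resize(a,(480,320)),cv2.resize(b,(320,320))]))
E
```

```text
time: 17.88
tool_pos: [0.5219, -0.2975, 0.3004]
eef_rot: [0.71, 0.615, 0.225, 0.26]
force: [0.5, -0.2, -1.5]
gripper_width: 0.0126
finger_force: 78.5
time: 18.55
tool_pos: [0.5219, -0.2975, 0.3004]
eef_rot: [0.71, 0.615, 0.225, 0.26]
force: [-0.9, 0.3, -1.4]
gripper_width: 0.0129
finger_force: 78.5
fan [ 0.57104889 -0.30559532  0.27243083] dist 0.19993697568658866 off [-3.81044866e-04 -1.11605476e-05  4.47841116e-04] axis err deg 0.24261047742317596
side 203 [[-0.0527, -0.0029, 0.0171], [0.047, 0.0195, 0.1197]] n [-0.117  0.993  0.03 ]
side 379 298
top 401 [[-0.0501, -0.0004, 0.0164], [0.0474, 0.0099, 0.1177]] n [-0.001 -1.    -0.014]
top 445 240
```

View pics/f3.png

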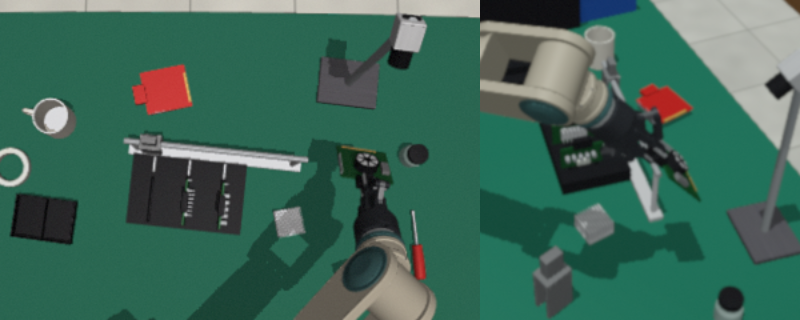

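The marker sits at the emptied slot, at (150,143). The other two boards are in their slots at (188,195) and (225,195), the bystanders are where they stood, and the board is held still in front of the lens. I hand it in.

```bash
python3 -c "
from rig import workorder; print(workorder.finish_job())"
```

```text
the job is handed in; nothing more can be done
None
```

The job is handed in at about 19 s: the small marker hangs on the rail at the emptied slot, and by my measurements the fan board is held about 20 cm from the lens, square to within about 1° and with the fan centred. Nothing else was disturbed; the judge's verdict was not shown.

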